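# Back a ratchet index table off to its yellow tooth

### The job

This index table has been wound several teeth too far. Swing its red-tabbed pawl up clear and over so that it stays back by itself, turn the wheel backward (clockwise seen from above) by its black handle until the yellow tooth has come just short of the pawl's place, and then lower the pawl gently into the notch in front of it. Finish by drawing the wheel on backward by the handle, feeling for the stop, until the yellow tooth bears firmly against the pawl; never force the wheel against the pawl, let everything go, and leave the other things on the bench alone.

Things in the scene. Friction and masses are not known exactly. Their poses are not given: they have to be found in the camera images.
- fixture: the index table: green base plate 280 x 260 x 20 mm, bolted down. Origin on the bench under the wheel's axis, z up. Its x axis points from the pawl's nose to the pawl's pivot (level, tangential to the wheel), its y axis from the wheel's axis to the pawl's side. The pawl's pivot axis is parallel to y.
- wheel_axis (a point): the point on the wheel's upright axis at the height of the wheel's flat top face (65 mm above the bench). The steel wheel is 194 mm across; a low splined hub 60 mm across stands 12 mm up in the middle.
- wheel (a joint): wheel angle, rad, positive counter-clockwise from above (forward; teeth slip under the pawl); backward is clockwise, smaller. 12 teeth, one each 0.524. The yellow tooth comes up solid on the lowered pawl somewhere between -0.10 and 0.13, depending on how the nose is set: find it by feel. From 0.18 to 0.30 the pawl drops into its notch. Starts at 1.15 to 1.95. Friction (2 N at the handle) holds it.
- tooth_ring: ring of 12 saw teeth on the wheel's rim, turning with it; origin on the axis at the top face. Teeth lie at radii 75 to 95 mm, 12 mm high, each with a steep face (looking clockwise) and a long ramp; one is yellow, the rest dark steel. At wheel angle 0 its axes are parallel to the fixture's and the yellow steep face is on its +y axis.
- handle_grip (a point): the centre (half-way up, to grip) of the wheel's upright black handle, a freely revolving round grip 20 mm thick and 58 mm tall, reaching from 10 to 68 mm above the wheel's top face; this point is 45 mm above that face and 55 mm from the wheel's axis.
- pawl (a joint): angle of the pawl about its level pivot, rad: about 0 with the nose at the foot of a tooth, up to 0.15 on a ramp or crest; grows as it is lifted. Clear of all teeth above 0.2. Balanced upright at about 1.5: beyond that it falls over against its stop at 1.85 and stays there, below that it falls onto the wheel.
- pawl_pivot (a point): the point on the pawl's pivot axis at the middle of the pawl; 87 mm above the bench, 90 mm along x and 85 mm along y from the wheel's axis in the fixture's frame. A green cheek stands beside the pivot on the side away from the wheel.
- pawl_tab (a point): grip point on the pawl's red upright tab (16 mm along the bar, 12 mm thick along the pivot axis; with the pawl down its top is 16 mm above this point and the bar's top 24 mm below). At pawl angle 0 it lies 85 mm from the pivot toward the fixture's -x and 30 mm above it; it swings round the pivot (radius 90 mm) up and over to +x.
- pawl_arm: the pawl's bar with its red tab and its steel nose; origin on the pivot. The nose (8 x 14 mm, at the free end) drops into the notches; it is screwed in or out differently each time, its front face 81 to 99 mm from the pivot, and cannot be moved by hand. Firm is about 5 N between nose and tooth, over 15 N (25 N when pressing or dropping the pawl) is forcing.
- bush: loose brass bush, 24 mm across, 22 mm high, standing on the near right corner of the index table's green base plate; leave alone; origin at the centre of its underside.
- shaft: loose splined steel shaft, 220 mm long, 32 mm thick, lying in a wooden cradle on the right; leave alone; origin at the centre of its underside.
- driver: loose screwdriver lying on the left; leave alone; origin at the centre of its underside.
- spanner: loose wrench lying on the left; leave alone; origin at the centre of its underside.
- oiler: loose red oil bottle, 52 mm across, 120 mm high, standing at the back left; leave alone; origin at the centre of its underside.
- gauge_ring: loose steel ring gauge, 64 mm across, 20 mm high, at the front right; leave alone; origin at the centre of its underside.
- slug: loose steel slug, 32 mm across, 50 mm high, standing at the back right; leave alone; origin at the centre of its underside.

How it is judged:
On the way, in this order (a step that is already met when the one before it is completed fails the run):
1. the pawl is swung up and over past upright (beyond 1.65 rad) while the wheel is still wound too far (above 1.0 rad) (value of joint pawl above 1.65 rad and value of joint wheel above 1 rad), for 0.2 s.
2. with the pawl still clear (above 1.0 rad) the wheel is turned backward until the yellow tooth is close to the pawl's place (0.03 to 0.45 rad) (value of joint pawl above 1 rad and value of joint wheel between 0.03 and 0.45 rad), for 0.2 s.
3. with the pawl down in the yellow tooth's notch, that tooth is drawn against the pawl with more than 1.5 N, the fingers off the pawl (value of joint pawl below 0.1 rad and value of joint wheel between -0.14 and 0.16 rad and contact force between pawl_arm and tooth_ring above 1.5 N and contact force between the fingers and pawl_arm below 0.2 N), for 0.1 s.
At the end, for the whole second after the job is handed in: The pawl is down in the notch (angle within 0.06 rad of 0), the yellow tooth is up against its nose (wheel angle between -0.14 and 0.16 rad, where the nose stops it) and the wheel is at rest (value of joint pawl between -0.06 and 0.06 rad and value of joint wheel between -0.14 and 0.16 rad and velocity of joint wheel between -0.05 and 0.05 rad/s); the robot touches nothing.
It fails at once if the hand on the wheel forces it against the pawl with more than 15 N, or pawl and wheel are pressed or slammed together with more than 25 N in any other way (contact force between pawl_arm and tooth_ring above 25 N or (contact force between pawl_arm and tooth_ring above 15 N and contact force between the fingers and pawl_arm below 0.2 N and contact force between the fingers and anything else above 0.2 N)).
It fails at once if a bystander is moved by more than 25 mm (distance of any of bush, shaft, driver, spanner, oiler, gauge_ring, slug from where it was at the start of the episode above 0.025 m).
It also fails if it takes over 59 s, if anything falls off the work surface, if the arm or the gripper's body presses on something with over 40 N, if the wrist force passes 120 N, or if a joint passes its speed limit or range.

### The arm

A 6-joint arm with a two-finger parallel gripper is mounted at the origin on the work surface. World frame = base frame: x ahead of the robot, y to its left, z up, the work surface at z = 0. Lengths are in m, angles in rad, forces in N, time in s.
With the tool pointing down it reaches from about 0.25 to 0.725 m from the base axis. Payload 4 kg.
Tool frame: the origin (TCP) lies at the very end of the fingers, on their centre line; the grasp point (between the pads) lies 19 mm behind it; z points along the fingers, y is the line along which they close (so a half turn about z gives the same grasp; the last joint's range is limited). The gripper opens to 85 mm and grips with 20 to 120 N. Pads are 22 mm wide; open, the fingers measure 114 mm over their backs; the gripper's body (76 mm by 85 mm) begins 54 mm behind the grasp point. The pads swing forward as they close: fully open they stand 13 mm farther back than shut.
Start: joints at [-1.224, 0.241, 0.005, 1.335, 0, 1.571], TCP at [0.17, -0.47, 0.193] pointing down, gripper open.
Joint ranges: [-2.72, 2.72], [-1.05, 1.87], [-1.09, 1.28], [-1.99, 2.15], [-1.42, 1.44], [-3.14, 3.14]. Speed limits (rad/s): [2.79, 2.79, 3.14, 3.14, 3.14, 3.14].

### API

Orientations are given as a unit quaternion [x, y, z, w].
In Python, from workcell import bot gives the robot as it stands.
- The arm moves only by the tool carry_out, never from a script. Its argument "increments" is one flat list of numbers, 5 for each row, row after row: the finger opening in cm, from 0 to 8.54, then the shift along the tool's x, y, z in cm, then the turn about the tool's z in rad. A call has exactly 5 rows; each row shifts and turns the commanded pose from where the row before left it, along the tool's axes as they then stand; what a row does not reach is not made up. A row lasts 1/8 s, in which the tool goes at most 62.5 mm and 10.7 degrees, less where a joint would pass 70% of its speed; a pose out of reach is approached as far as the arm can. A call with a gripper value outside its range is refused whole. The fingers move at their own pace and stop on an object; the grip force is fixed at half the most. Time passes only in rows, so rows that do not move let the fingers close, or fill a call up. It gives the time, the measured TCP pose, the force, the opening and the grip force at its end, in the units of the state.
- bot.get_obs(): the state, without advancing time (a new reading comes with each control period).
- bot.camera(name): name is "side" or "top"; returns a dict with "pixels" (480x640x3 uint8, blue, green, red), "range_z" (480x640 float32, m along the optical axis (not along the pixel's ray), 0 where there is no reading), "mtx" (3x3 intrinsics, pixels), "D" ([k1, k2, p1, p2, k3] as OpenCV has them; the pictures are not rectified), "eye" and "attitude" of the camera in the world. Camera axes: x right, y down, z forward; pixel columns grow to the right and rows downward; lengths in m; the calibration is good to about 2 mm. A picture is of the moment at which its call begins.
- bot.job_done(): hands the job in; it is judged then, once.
Trained networks look in a picture, given as the dict that the camera call returned (one of the last four; its "shot" number tells which), for a name from the list of things; names that differ only in an ending like _2 or _b are one class to them, and where a whole thing is asked for, a point or a joint stands for the part that bears it (a point fixed in the world has none). Each returns a list of dicts, best first, with "p" (0 to 1); they miss things now and then, are a little off and sometimes report something else, mostly with a low value. They report only what shows in the picture. A call takes as long as a camera call.
- bot.find_in(picture, name): "xyz" ([x, y, z] in m, in the coordinates of the camera as it stood for that picture, good to about 4 mm: the middle of the surface that is visible of it).
- bot.regions_of(picture, name): "mask" (480x640 bool, what is visible of it).
- bot.place_of(picture, name): "xyz" ([x, y, z] in m, in the coordinates of the camera as it stood for that picture, good to about 4 mm: a listed point, or the origin of a listed thing).
The state is a dict: "clock": time; "joint_pos": joint angles; "joint_vel": joint speeds; "tau": joint torques, N m; "eef_pos": TCP position; "tool_rot": TCP orientation; "ft_force": force on the tool from outside, world axes, zero at the start; "ft_torque": the same for the moment, N m; "grip_width": finger opening in m; "grasp_force": force on a finger pad.
Only numpy, scipy, OpenCV 4.12 (cv2) and the standard library are available. Lean on these libraries where they do the work, as an engineer would, in place of code of your own. Each camera call takes 0.05 s, during which the arm holds its last target. There are 200 camera calls.

## Working session

There is one attempt and no reset: what is moved stays moved. The work goes in short steps, Python scripts to look and compute and a tool call to move; the robot and the scene stay as the last step left them, time stands still between calls to the robot, and variables do not carry over. Pictures are saved under pics/ and viewed, at most 12 in all, crops included, and the job is handed in when it is done.

Besides the shell and the picture viewer there is one more tool, called after "Request:" in YAML: its name, and indented under it one key for each argument. carry_out: Moves the arm, as the interface text tells. Its arguments: {"type":"object","properties":{"increments":{"type":"array","items":{"type":"number"}}},"required":["increments"]}

```bash
ls; mkdir -p pics; cat > h.py <<'E'
import numpy as np, cv2
from scipy.spatial.transform import Rotation as R
from workcell import bot
def att(c):
    a=np.array(c["attitude"],float)
    return R.from_quat(a).as_matrix() if a.size==4 else a.reshape(3,3)
def w(c,p): return att(c)@np.array(p)+np.array(c["eye"])
def pix(c,P):
    Rm=att(c); p=Rm.T@(np.array(P)-np.array(c["eye"]))
    return cv2.projectPoints(p.reshape(1,3),np.zeros(3),np.zeros(3),np.array(c["mtx"]),np.array(c["D"]))[0].ravel()
def st():
    o=bot.get_obs(); print({k:np.round(o[k],4).tolist() for k in ("clock","joint_pos","eef_pos","tool_rot","ft_force","grip_width","grasp_force")}); return o
E
python3 - <<'E'
from h import *
st()
for n in("side","top"):
    c=bot.camera(n); cv2.imwrite(f"pics/{n}0.png",c["pixels"]); print(n,c["eye"],c["attitude"])
    for t in("fixture","wheel_axis","tooth_ring","handle_grip","pawl_pivot","pawl_tab","pawl_arm","bush","slug","shaft","oiler","gauge_ring"):
        r=bot.place_of(c,t)
        for q in r[:2]: print(t,round(q["p"],2),w(c,q["xyz"]).round(4), {k:v for k,v in q.items() if k not in("p","xyz")})
E
```

```text
pics
{'clock': 0.0, 'joint_pos': [-1.224, 0.2414, 0.0037, 1.3352, 0.0, 1.5708], 'eef_pos': [0.1697, -0.4696, 0.1922], 'tool_rot': [0.985, 0.1725, -0.0002, -0.001], 'ft_force': [-0.3815, -0.0639, -1.0379], 'grip_width': 0.0856, 'grasp_force': 0.0}
side [ 0.13564785 -0.89814013  1.29301531] [ 0.92404978 -0.16803786  0.07074409 -0.33599189]
fixture 0.63 [ 0.5146 -0.0373  0.0019] {}
wheel_axis 0.77 [ 0.5162 -0.04    0.0618] {}
wheel_axis 0.35 [0.4312 0.4005 0.0022] {}
handle_grip 0.46 [ 0.5676 -0.0321  0.1095] {}
pawl_pivot 0.65 [0.472  0.0841 0.0935] {}
pawl_tab 0.61 [0.4386 0.0086 0.1265] {}
pawl_arm 0.73 [0.4726 0.0759 0.09  ] {}
bush 0.5 [ 0.5647 -0.177   0.0182] {}
slug 0.52 [ 0.687  -0.2436 -0.0012] {}
shaft 0.75 [ 0.5606 -0.3982  0.0174] {}
oiler 0.58 [0.6917 0.2919 0.0013] {}
gauge_ring 0.62 [ 0.3292 -0.3813  0.0053] {}
top [0.2590755  0.01340161 1.38305354] [-0.69306862  0.71430081 -0.06375747  0.07324767]
fixture 0.73 [ 0.5161 -0.0346 -0.0014] {}
wheel_axis 0.61 [ 0.5105 -0.0381  0.0612] {}
wheel_axis 0.46 [0.4715 0.0755 0.0837] {}
handle_grip 0.54 [ 0.5725 -0.0301  0.1154] {}
pawl_pivot 0.62 [0.4743 0.0865 0.0863] {}
pawl_pivot 0.36 [ 0.4314  0.4062 -0.0018] {}
pawl_tab 0.51 [0.4412 0.009  0.1222] {}
bush 0.74 [ 0.5721 -0.0299  0.1105] {}
bush 0.51 [ 0.5674 -0.1754  0.0244] {}
slug 0.54 [ 0.6844 -0.2413  0.0052] {}
shaft 0.68 [ 0.5637 -0.3953  0.018 ] {}
oiler 0.75 [0.6884 0.2973 0.0024] {}
gauge_ring 0.75 [ 0.3273 -0.3769  0.0005] {}
```

View pics/side0.png

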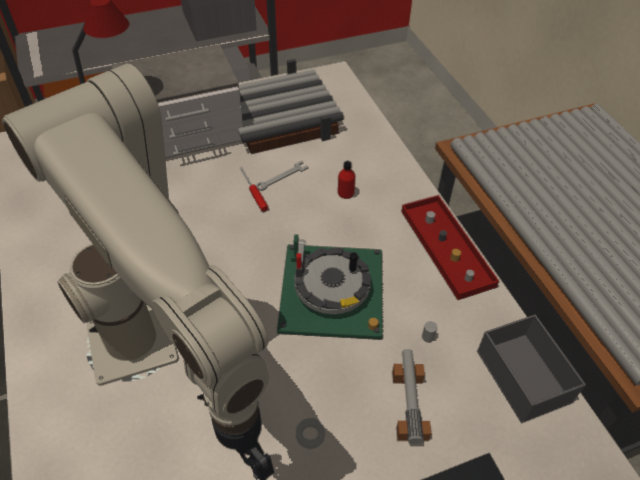

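View pics/top0.png

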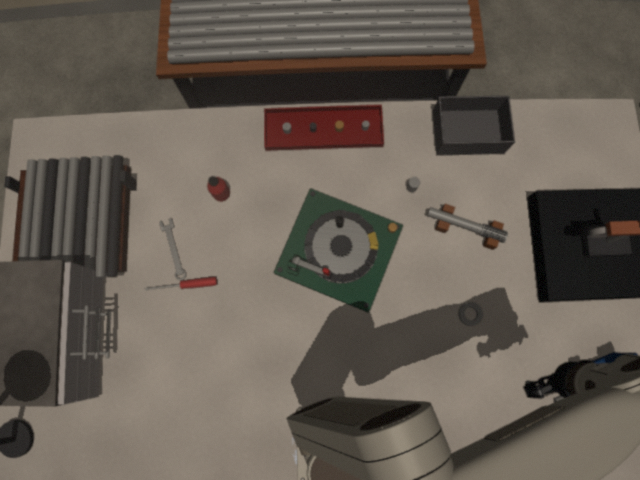

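The side view shows the table with the red tab at (298,260), the black handle at (353,262) and the yellow tooth at (349,301). The top view shows the plate's corners at about (313,190), (403,223), (370,311) and (275,272), with the tab at (326,271). I'll now fit the plate yaw and the tab and handle positions.

```bash
cat >> h.py <<'E'
def cloud(c,m):
    v,u=np.nonzero(m&(c["range_z"]>0)); z=c["range_z"][v,u]
    n=cv2.undistortPoints(np.c_[u,v].astype(np.float64).reshape(-1,1,2),np.array(c["mtx"]),np.array(c["D"])).reshape(-1,2)
    return (np.c_[n*z[:,None],z])@att(c).T+np.array(c["eye"])
def cols(c):
    b,g,r=[c["pixels"][...,i].astype(int) for i in range(3)]
    return dict(green=(g>r*1.4)&(g>b*1.1)&(g>30),red=(r>90)&(r>2.2*g)&(r>2.2*b),yel=(r>110)&(g>85)&(b<60)&(r<1.6*g))
E
python3 - <<'E'
from h import *
for n in("side","top"):
    c=bot.camera(n); k=cols(c)
    P=cloud(c,k["green"]); P=P[(abs(P[:,2]-.02)<.01)&(np.hypot(P[:,0]-.514,P[:,1]+.039)<.21)]
    r=cv2.minAreaRect(P[:,:2].astype(np.float32)); print(n,"plate",r)
    for t,ctr in(("red",(.44,.009)),("yel",(.514,-.039))):
        Q=cloud(c,k[t]); Q=Q[(np.hypot(Q[:,0]-ctr[0],Q[:,1]-ctr[1])<(.04 if t=="red" else .11))&(Q[:,2]>.05)]
        print(t,len(Q),Q.mean(0).round(4),Q.min(0).round(4),Q.max(0).round(4))
        if t=="yel": a=np.unwrap(np.arctan2(Q[:,1]+.039,Q[:,0]-.514)); print(np.percentile(a,[1,50,99]))
    m=bot.regions_of(c,"handle_grip")
    if m:
        Q=cloud(c,m[0]["mask"]);print("handle",m[0]["p"],len(Q),np.median(Q,0).round(4)); Q=Q[Q[:,2]>.127];print(len(Q),Q.mean(0).round(4))
E
```

```text
side plate ((0.5148518085479736, -0.036177366971969604), (0.28219544887542725, 0.25430360436439514), 65.75074005126953)
red 45 [4.366e-01 1.000e-04 1.299e-01] [ 0.4321 -0.0073  0.0994] [0.4436 0.0144 0.1443]
yel 110 [ 0.5232 -0.1227  0.0732] [ 0.5029 -0.1334  0.0646] [ 0.548  -0.1097  0.084 ]
[-1.70270272 -1.46588956 -1.19683664]
handle 0.55 154 [ 0.5663 -0.0411  0.1134]
46 [ 0.5685 -0.0371  0.133 ]
top plate ((0.501714289188385, -0.05076099932193756), (0.22059902548789978, 0.24859721958637238), 66.07089233398438)
red 23 [0.4391 0.0086 0.139 ] [0.4346 0.0019 0.135 ] [0.4452 0.0143 0.1438]
yel 96 [ 0.5236 -0.1183  0.0722] [ 0.5015 -0.1277  0.0618] [ 0.5457 -0.1088  0.0825]
[-1.71551949 -1.44250114 -1.19063988]
handle 0.47 54 [ 0.5632 -0.0304  0.131 ]
32 [ 0.5668 -0.0317  0.1327]
```

Request:
carry_out:
  increments: [5, 4.1, -3.5, 0, 0, 5, 4.1, -3.5, 0, 0, 5, 4.1, -3.5, 0, 0, 5, 4.1, -3.5, 0, 0, 5, 4.1, -3.5, 0, 0]

```text
clock: 2.12
eef_pos: [0.304, -0.2346, 0.1934]
tool_rot: [0.985, 0.172, 0.0, 0.0]
ft_force: [0.6, -0.4, 0.3]
grip_width: 0.0501
grasp_force: 0.0
```

Request:
carry_out:
  increments: [4, 4.1, -3.5, 0, 0, 4, 4.1, -3.5, 0, 0, 4, 4.1, -3.5, 0, 0, 4, 4.1, -3.5, 0, 0, 4, 4.1, -3.5, 0, 0]

```text
clock: 2.75
eef_pos: [0.4374, -0.0, 0.1934]
tool_rot: [0.985, 0.173, 0.0, 0.0]
ft_force: [1.6, -0.9, 1.5]
grip_width: 0.04
grasp_force: 0.0
```

Request:
carry_out:
  increments: [4, 0, 0, 0, -0.16, 4, 0, 0, 0, -0.16, 4, 0, 0, 0, -0.16, 4, 0, 0, 0, -0.16, 4, 0, 0, 0, -0.16]

```text
clock: 3.38
eef_pos: [0.4366, -0.0017, 0.1931]
tool_rot: [0.839, 0.545, 0.0, 0.0]
ft_force: [0.5, 0.1, -0.2]
grip_width: 0.0403
grasp_force: 0.0
```

```bash
cat >> h.py <<'E'
AX=np.array([.5145,-.038]); YAW=1.149
def fx(p):  # fixture -> world
    return np.r_[R.from_euler('z',YAW).as_matrix()@np.array(p)+np.r_[AX,0]]
def to(P):
    o=st(); Rm=R.from_quat(o["tool_rot"]).as_matrix(); print("tool-x yaw",np.arctan2(Rm[1,0],Rm[0,0]).round(4),"shift cm",(100*Rm.T@(np.array(P)-o["eef_pos"])).round(2))
E
python3 - <<'E'
from h import *
to([.439,.004,.104])
c=bot.camera("side");x=c["pixels"];cv2.imwrite("pics/s1.png",cv2.resize(x[170:350,200:440],None,fx=3,fy=3))
E
```

```text
{'clock': 3.375, 'joint_pos': [-0.0038, 0.1151, -0.1492, 1.3065, 0.0, 1.9856], 'eef_pos': [0.4366, -0.0017, 0.1931], 'tool_rot': [0.8386, 0.5447, 0.0, 0.0], 'ft_force': [0.5144, 0.1037, -0.172], 'grip_width': 0.0403, 'grasp_force': 0.0}
tool-x yaw 1.1521 shift cm [ 0.62 -0.01  8.91]
```

Request:
carry_out:
  increments: [4, 0.3, 0, 2.5, 0, 4, 0.3, 0, 2.5, 0, 4, 0, 0, 2.0, 0, 4, 0, 0, 1.2, 0, 4, 0, 0, 0.7, 0]

```text
clock: 4.05
eef_pos: [0.439, 0.0037, 0.1037]
tool_rot: [0.84, 0.542, -0.0, -0.0]
ft_force: [1.1, 0.1, 0.4]
grip_width: 0.04
grasp_force: 0.0
```

```bash
python3 - <<'E'
from h import *
to([.439,.004,.104])
c=bot.camera("side");x=c["pixels"];cv2.imwrite("pics/s2.png",cv2.resize(x[190:320,230:400],None,fx=4,fy=4,interpolation=cv2.INTER_CUBIC))
E
```

```text
{'clock': 4.05, 'joint_pos': [0.0085, 0.1852, -0.3094, 1.0765, -0.0, 2.0042], 'eef_pos': [0.439, 0.0037, 0.1037], 'tool_rot': [0.8403, 0.5421, -0.0001, -0.0001], 'ft_force': [1.1427, 0.1143, 0.3681], 'grip_width': 0.04, 'grasp_force': 0.0}
tool-x yaw 1.1459 shift cm [ 0.03 -0.01 -0.03]
```

View pics/s2.png

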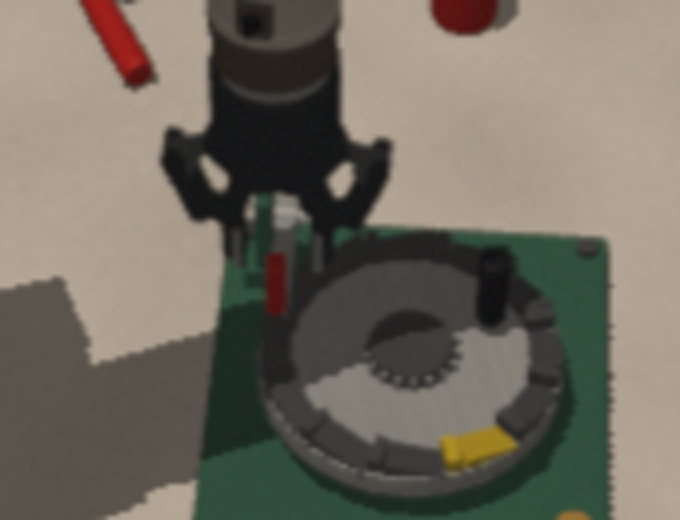

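Fingertips are at crop (238,245) and (318,250), and the tab is at (277,283). The tab looks nearer the camera than the fingers, so I'll check by projecting both.

```bash
python3 - <<'E'
from h import *
c=bot.camera("side")
for P in ([.439,.004,.117],[.439,.004,.135],[.439,.004,.104],[.439+.0246,.004-.011,.117],[.439-.0246,.004+.011,.117]):
    print(P,((pix(c,P)-[230,190])*4).round(0))
Q=cloud(c,cols(c)["red"]); Q=Q[(np.hypot(Q[:,0]-.44,Q[:,1])<.05)&(Q[:,2]>.05)]; print(np.c_[Q].round(3)[::3])
t=bot.camera("top")
Q=cloud(t,cols(t)["red"]); Q=Q[(np.hypot(Q[:,0]-.44,Q[:,1])<.05)&(Q[:,2]>.05)]; print(len(Q),Q.mean(0) if len(Q) else 0)
for q in (c,t):
  for n in("pawl_tab","pawl_pivot"):
    for r in bot.place_of(q,n)[:1]: print(n,r["p"],w(q,r["xyz"]).round(4))
E
```

```text
[0.439, 0.004, 0.117] [274. 285.]
[0.439, 0.004, 0.135] [274. 266.]
[0.439, 0.004, 0.104] [275. 298.]
[0.4636, -0.006999999999999999, 0.117] [318. 287.]
[0.4144, 0.015, 0.117] [231. 282.]
[]
0 0
pawl_tab 0.69 [0.4376 0.0048 0.1292]
pawl_pivot 0.79 [0.4705 0.0807 0.093 ]
pawl_pivot 0.77 [0.476  0.0865 0.0868]
```

Request:
carry_out:
  increments: [1.8, 0, 0, 0, 0, 1.8, 0, 0, 0, 0, 0, 0, 0, 0, 0, 0, 0, 0, 0, 0, 0, 0, 0, 0, 0]

```text
clock: 5.03
eef_pos: [0.439, 0.0038, 0.1041]
tool_rot: [0.84, 0.542, -0.0, -0.0]
ft_force: [0.8, 0.4, -0.4]
grip_width: -0.0003
grasp_force: 0.0
```

```bash
python3 - <<'E'
from h import *
c=bot.camera("side");x=c["pixels"];a=cv2.resize(x[200:290,260:350],None,fx=6,fy=6,interpolation=cv2.INTER_CUBIC)
Q=cloud(c,cols(c)["red"]);Q=Q[(Q[:,2]>.05)&(Q[:,0]<.5)&(Q[:,1]<.1)];print(len(Q),Q.round(3)[::4])
c=bot.camera("top");x=c["pixels"];cv2.imwrite("pics/s3.png",cv2.convertScaleAbs(a,alpha=2))
E
```

```text
0 []
```

View pics/s3.png

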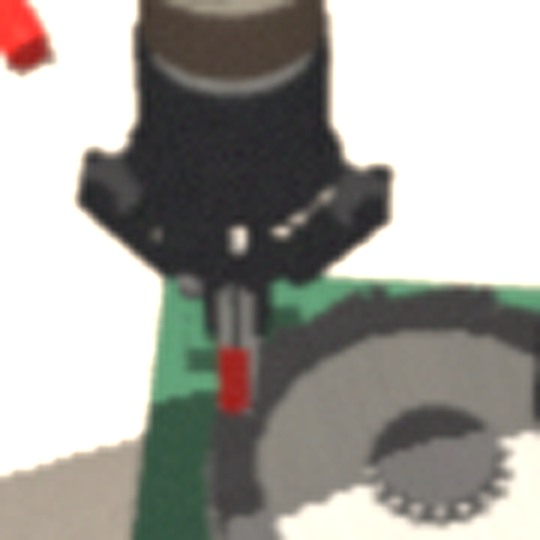

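```bash
python3 - <<'E'
from h import *
c=bot.camera("side");x=c["pixels"].astype(int)
m=np.zeros((480,640),bool);m[255:271,294:305]=1
m&=(x[...,2]>2*x[...,1])
Q=cloud(c,m);v,u=np.nonzero(m)
F=np.array([R.from_euler('z',-YAW).as_matrix()@(q-np.r_[AX,0]) for q in Q])
o=np.argsort(v)
for i in o[::3]: print(u[i],v[i],Q[i].round(4),F[i].round(4))
E
```

```text
297 258 [0.4343 0.0017 0.1339] [0.0034 0.0894 0.1339]
300 258 [ 0.4412 -0.0009  0.1339] [0.0039 0.0821 0.1339]
299 259 [ 0.4383 -0.0017  0.1323] [0.0019 0.0844 0.1323]
298 260 [ 0.4352 -0.0032  0.1314] [-0.0007  0.0866  0.1314]
297 261 [ 0.4319 -0.005   0.1311] [-0.0037  0.0888  0.1311]
300 261 [ 0.4394 -0.0057  0.1287] [-0.0013  0.0817  0.1287]
299 262 [ 0.4371 -0.0048  0.1247] [-0.0014  0.0842  0.1247]
298 263 [ 0.435  -0.0032  0.1198] [-0.0008  0.0868  0.1198]
297 264 [ 0.4329 -0.0016  0.1149] [-0.0002  0.0894  0.1149]
300 264 [ 0.4397 -0.0046  0.1154] [-1.000e-04  8.200e-02  1.154e-01]
299 265 [ 0.4367 -0.0056  0.114 ] [-0.0023  0.0843  0.114 ]
298 266 [ 0.4354 -0.0015  0.1058] [0.0009 0.0871 0.1058]
297 267 [ 0.4324 -0.0025  0.1043] [-0.0013  0.0894  0.1043]
300 267 [ 0.4401 -0.0029  0.1014] [0.0015 0.0822 0.1014]
299 268 [ 0.4371 -0.0039  0.0998] [-0.0005  0.0846  0.0998]
```

```bash
python3 - <<'E'
from h import *
st()
for n in("side","top"):
    c=bot.camera(n); m=np.zeros((480,640),bool)
    if n=="side": m[247:258,295:304:3]=1
    else:
        u,v=pix(c,[.439,.004,.11]).round().astype(int); print(u,v); m[v-8:v+10:3,u-12:u+13:4]=1
    v,u=np.nonzero(m&(c["range_z"]>0));Q=cloud(c,m)
    F=np.array([R.from_euler('z',-YAW).as_matrix()@(q-np.r_[AX,0]) for q in Q])
    for i in range(len(v)): print(u[i],v[i],F[i].round(3),c["pixels"][v[i],u[i]])
E
```

```text
{'clock': 5.175, 'joint_pos': [0.0086, 0.1847, -0.3089, 1.0772, -0.0, 2.0033], 'eef_pos': [0.4391, 0.0038, 0.1041], 'tool_rot': [0.8401, 0.5425, 0.0, 0.0], 'ft_force': [0.2456, 0.1459, 0.7659], 'grip_width': 0.0002, 'grasp_force': 0.0}
295 247 [-0.01   0.092  0.191] [24 23 24]
298 247 [-0.005  0.086  0.185] [34 34 35]
301 247 [-0.006  0.078  0.187] [24 25 25]
295 248 [-0.001  0.093  0.176] [25 24 25]
298 248 [-0.007  0.085  0.184] [43 44 45]
301 248 [-0.001  0.079  0.177] [33 33 34]
295 249 [-0.006  0.093  0.179] [29 28 29]
298 249 [-0.007  0.085  0.181] [45 47 48]
301 249 [-0.002  0.079  0.176] [49 52 53]
295 250 [-0.001  0.093  0.17 ] [29 29 29]
298 250 [-0.003  0.086  0.172] [51 52 54]
301 250 [-0.003  0.079  0.173] [54 56 58]
295 251 [0.002 0.094 0.162] [31 31 32]
298 251 [-0.005  0.086  0.171] [52 54 56]
301 251 [-0.004  0.079  0.17 ] [54 56 57]
295 252 [-0.002  0.093  0.163] [31 30 31]
298 252 [-0.006  0.086  0.169] [52 54 56]
301 252 [-0.     0.079  0.162] [54 56 58]
295 253 [-0.001  0.093  0.158] [25 25 25]
298 253 [-0.003  0.086  0.16 ] [52 55 56]
301 253 [-0.006  0.079  0.1
[... 1701 characters left out ...]
152  0.632] [ 87  99 107]
339 273 [-0.036  0.15   0.634] [ 87  99 107]
315 276 [-0.005  0.168  0.635] [ 85  96 103]
319 276 [-0.011  0.166  0.636] [ 87  98 105]
323 276 [-0.016  0.163  0.635] [ 86  99 106]
327 276 [-0.022  0.161  0.634] [ 87 100 106]
331 276 [-0.027  0.159  0.637] [ 87  99 107]
335 276 [-0.032  0.157  0.635] [ 88 100 109]
339 276 [-0.038  0.155  0.636] [ 87  99 106]
315 279 [-0.007  0.172  0.638] [ 87  99 108]
319 279 [-0.012  0.17   0.635] [ 87 100 106]
323 279 [-0.018  0.168  0.639] [ 87  99 106]
327 279 [-0.023  0.166  0.639] [ 85  99 107]
331 279 [-0.029  0.163  0.638] [ 85  98 105]
335 279 [-0.034  0.161  0.638] [ 87 101 107]
339 279 [-0.04   0.159  0.637] [ 88 100 107]
```

Request:
carry_out:
  increments: [4, 0, 0, 0, 0, 4, 0, 0, 0, 0, 4, 0, 0, 0, 0, 4, 0, 0, 0.7, 0, 4, 0, 0, 0.8, 0]

```text
clock: 5.9
eef_pos: [0.439, 0.0038, 0.0886]
tool_rot: [0.84, 0.543, 0.0, 0.0]
ft_force: [0.8, -0.4, -0.2]
grip_width: 0.0402
grasp_force: 0.0
```

```bash
python3 - <<'E'
from h import *
st()
c=bot.camera("side");x=c["pixels"];a=cv2.resize(x[220:290,260:350],None,fx=6,fy=6,interpolation=cv2.INTER_CUBIC)
cv2.imwrite("pics/s4.png",cv2.convertScaleAbs(a,alpha=2.5))
m=np.zeros((480,640),bool); m[240:272,280:316]=1
v,u=np.nonzero(m&(c["range_z"]>0));Q=cloud(c,m)
F=np.array([R.from_euler('z',-YAW).as_matrix()@(q-np.r_[AX,0]) for q in Q])
k=(F[:,0]<.02)&(F[:,2]<.18)&(F[:,2]>.09)&(c["pixels"][v,u,2]<80)
for ul in sorted(set(u[k])):
    j=k&(u==ul); i=np.argmax(np.where(j,v,-1)); print(ul,v[i],F[i].round(3))
E
```

```text
{'clock': 5.9, 'joint_pos': [0.0086, 0.2002, -0.3342, 1.0363, 0.0, 2.0033], 'eef_pos': [0.439, 0.0038, 0.0886], 'tool_rot': [0.8401, 0.5425, 0.0, 0.0], 'ft_force': [0.8461, -0.3992, -0.1761], 'grip_width': 0.0402, 'grasp_force': 0.0}
280 248 [-0.006  0.129  0.18 ]
281 248 [-0.004  0.126  0.178]
283 248 [-0.002  0.122  0.176]
284 248 [0.    0.12  0.173]
285 249 [-0.006  0.117  0.177]
286 257 [0.002 0.116 0.137]
287 258 [0.    0.114 0.136]
288 258 [-0.006  0.11   0.143]
289 260 [-0.001  0.109  0.13 ]
290 260 [-0.008  0.105  0.139]
291 260 [-0.004  0.103  0.134]
296 271 [-0.006  0.092  0.094]
297 271 [-0.004  0.089  0.091]
298 271 [-0.008  0.087  0.097]
299 271 [-0.008  0.084  0.097]
300 271 [-0.005  0.082  0.094]
301 271 [-0.005  0.079  0.094]
302 266 [0.011 0.078 0.094]
308 261 [-0.004  0.062  0.134]
309 261 [-0.004  0.059  0.134]
310 261 [-0.002  0.057  0.132]
311 259 [-0.002  0.055  0.14 ]
312 259 [0.001 0.052 0.136]
313 258 [0.    0.05  0.141]
314 250 [0.002 0.048 0.169]
315 250 [-0.002  0.045  0.175]
```

View pics/s4.png

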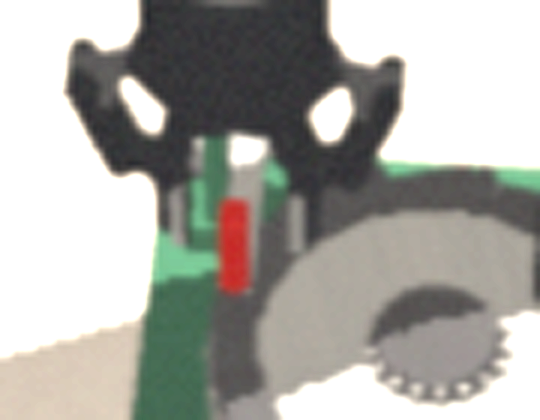

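The fingertips end at crop (180,245) and (297,250), at z≈0.134, while the reported TCP z is 0.089. So the fingers really end about 42 mm above the reported TCP; I'll allow for that and go lower.

Request:
carry_out:
  increments: [4, 0, 0, 0.9, 0, 4, 0, 0, 0.9, 0, 2.4, 0, 0, 0.5, 0, 0, 0, 0, 0, 0, 0, 0, 0, 0, 0]

```text
clock: 6.58
eef_pos: [0.4368, 0.0044, 0.0653]
tool_rot: [0.84, 0.543, -0.001, -0.002]
ft_force: [-5.4, 2.2, -2.5]
grip_width: 0.0112
grasp_force: 58.3
```

Request:
carry_out:
  increments: [0, 0, 0, 0, 0, 0, 0, 0, 0, 0, 0, 0, 0, 0, 0, 0, 0, 0, 0, 0, 0, 0, 0, 0, 0]

```text
clock: 7.2
eef_pos: [0.4368, 0.0044, 0.0653]
tool_rot: [0.84, 0.543, -0.001, -0.002]
ft_force: [-4.9, 2.9, -1.8]
grip_width: 0.0113
grasp_force: 58.3
```

Request:
carry_out:
  increments: [0, 0.4, -0.2, -0.7, 0, 0, 0.4, 0, -0.69, 0, 0, 0.5, 0, -0.62, 0, 0, 0.53, 0, -0.61, 0, 0, 0.6, 0, -0.53, 0]

```text
clock: 7.82
eef_pos: [0.4468, 0.0264, 0.098]
tool_rot: [0.84, 0.542, -0.001, 0.0]
ft_force: [-2.4, -3.1, -5.5]
grip_width: 0.0111
grasp_force: 58.4
```

```bash
python3 - <<'E'
from h import *
st()
c=bot.camera("side");x=c["pixels"];a=cv2.resize(x[200:290,250:350],None,fx=6,fy=6,interpolation=cv2.INTER_CUBIC)
cv2.imwrite("pics/s5.png",cv2.convertScaleAbs(a,alpha=2.5))
E
```

```text
{'clock': 7.825, 'joint_pos': [0.0601, 0.2075, -0.2974, 1.067, -0.0014, 2.0552], 'eef_pos': [0.4468, 0.0264, 0.098], 'tool_rot': [0.8402, 0.5423, -0.0008, 0.0003], 'ft_force': [-2.413, -3.0873, -5.5137], 'grip_width': 0.0111, 'grasp_force': 58.4296}
```

View pics/s5.png

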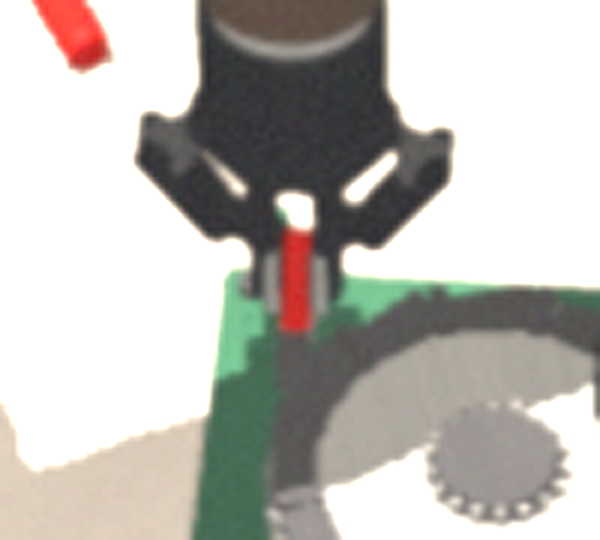

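The red tab is held between the pads at crop (297,280) and is lifting well. I'll carry on along the arc.

Request:
carry_out:
  increments: [0, 1.31, 0, -0.92, 0, 0, 1.45, 0, -0.68, 0, 0, 1.55, 0, -0.41, 0, 0, 1.6, 0, -0.14, 0, 0, 1.6, 0, 0.14, 0]

```text
clock: 8.5
eef_pos: [0.4776, 0.0951, 0.1189]
tool_rot: [0.84, 0.542, -0.0, 0.0]
ft_force: [-4.3, -5.5, -0.7]
grip_width: 0.0111
grasp_force: 58.4
```

Request:
carry_out:
  increments: [0, 1.55, 0, 0.41, 0, 0, 1.45, 0, 0.68, 0, 0, 0.54, 0, 0.34, 0, 0, 0, 0, 0, 0, 0, 0, 0, 0, 0]

```text
clock: 9.12
eef_pos: [0.4928, 0.1288, 0.1049]
tool_rot: [0.84, 0.543, 0.001, -0.001]
ft_force: [-5.8, 0.0, 6.0]
grip_width: 0.011
grasp_force: 59.8
```

```bash
python3 - <<'E'
from h import *
st()
c=bot.camera("side");x=c["pixels"];a=cv2.resize(x[170:290,250:370],None,fx=5,fy=5,interpolation=cv2.INTER_CUBIC)
cv2.imwrite("pics/s6.png",cv2.convertScaleAbs(a,alpha=2.5))
E
```

```text
{'clock': 9.125, 'joint_pos': [0.2539, 0.3136, -0.1334, 1.122, 0.0027, 2.2479], 'eef_pos': [0.4928, 0.1288, 0.1049], 'tool_rot': [0.8398, 0.5428, 0.0013, -0.001], 'ft_force': [-5.7719, 0.0185, 6.0408], 'grip_width': 0.011, 'grasp_force': 59.7646}
```

View pics/s6.png

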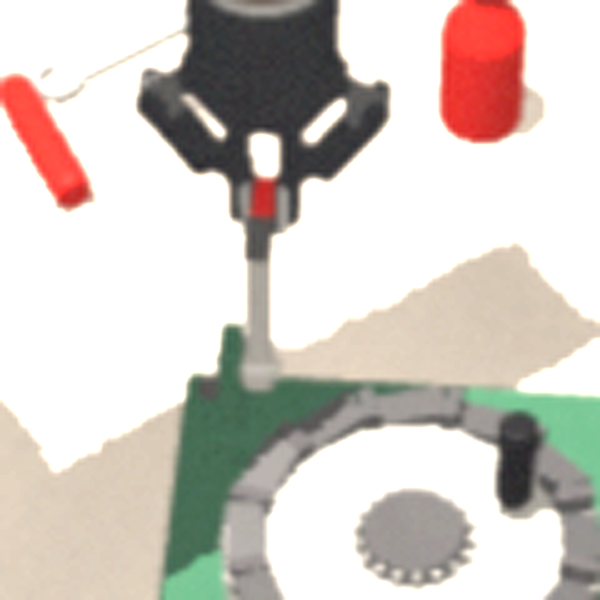

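The pawl stands up past vertical, its bar at crop (258,300) and tab at (263,198). I'll open and lift off.

Request:
carry_out:
  increments: [4, 0, 0, 0, 0, 4, 0, 0, 0, 0, 4, 0, 0, 0, 0, 4, 0, 0, 0, 0, 4, 0, 0, 0, 0]

```text
clock: 9.8
eef_pos: [0.4928, 0.1275, 0.1033]
tool_rot: [0.84, 0.542, 0.0, -0.0]
ft_force: [-0.2, -0.4, 0.3]
grip_width: 0.04
grasp_force: 0.0
```

Request:
carry_out:
  increments: [4, 0, 0, -1, 0, 4, 0, 0, -2, 0, 4, 0, 0, -3, 0, 4, 0, 0, -3, 0, 4, 0, 0, 0, 0]

```text
clock: 10.42
eef_pos: [0.4948, 0.128, 0.1967]
tool_rot: [0.84, 0.542, 0.003, 0.001]
ft_force: [0.1, 0.9, -0.1]
grip_width: 0.0401
grasp_force: 0.0
```

```bash
python3 - <<'E'
from h import *
o=st()
for n in("side","top"):
    c=bot.camera(n)
    for t in("pawl_tab","handle_grip","wheel_axis"):
        for r in bot.place_of(c,t)[:1]:
            P=w(c,r["xyz"]); print(n,t,round(r["p"],2),P.round(4),(R.from_euler('z',-YAW).as_matrix()@(P-np.r_[AX,0])).round(4))
    m=bot.regions_of(c,"handle_grip")
    if m:
        Q=cloud(c,m[0]["mask"]); Q=Q[(Q[:,2]>.125)&(Q[:,2]<.14)];print(len(Q),Q.mean(0).round(4))
to([.567,-.034,.065])
E
```

```text
{'clock': 10.425, 'joint_pos': [0.2531, 0.2552, 0.0337, 1.3426, 0.0, 2.2479], 'eef_pos': [0.4948, 0.128, 0.1967], 'tool_rot': [0.8401, 0.5425, 0.0032, 0.001], 'ft_force': [0.1383, 0.8513, -0.1151], 'grip_width': 0.0401, 'grasp_force': 0.0}
side pawl_tab 0.59 [0.4922 0.1278 0.1634] [0.1422 0.0883 0.1634]
side handle_grip 0.71 [ 0.5645 -0.1784  0.0189] [-0.1076 -0.1031  0.0189]
side wheel_axis 0.91 [ 0.5161 -0.0397  0.0624] [-0.0009 -0.0021  0.0624]
52 [ 0.568  -0.0381  0.1327]
top handle_grip 0.5 [ 0.57   -0.0288  0.113 ] [ 0.0311 -0.0469  0.113 ]
top wheel_axis 0.91 [ 0.5062 -0.0404  0.0638] [-0.0056  0.0066  0.0638]
0 [nan nan nan]
{'clock': 10.925, 'joint_pos': [0.2531, 0.2587, 0.0282, 1.3414, 0.0, 2.2479], 'eef_pos': [0.4924, 0.1274, 0.1929], 'tool_rot': [0.8401, 0.5425, -0.0005, -0.0002], 'ft_force': [-0.7129, -0.6123, 0.8472], 'grip_width': 0.04, 'grasp_force': 0.0}
tool-x yaw 1.1468 shift cm [-11.63  13.45  12.78]<stdin>:10: RuntimeWarning: Mean of empty slice.
  ret = um.true_divide(
```

Request:
carry_out:
  increments: [4.5, -2.9, 3.35, 0, 0, 4.5, -2.9, 3.35, 0, 0, 4.5, -2.9, 3.35, 0, 0, 4.5, -2.9, 3.4, 0, 0, 4.5, 0, 0, 3.5, 0]

```text
clock: 11.55
eef_pos: [0.5712, -0.0369, 0.1603]
tool_rot: [0.841, 0.541, 0.003, 0.002]
ft_force: [0.3, 0.7, -0.3]
grip_width: 0.0446
grasp_force: 0.0
```

Request:
carry_out:
  increments: [4.5, 0, 0, 3, 0, 4.5, 0, 0, 3, 0, 4.5, 0, 0, 2.5, 0, 4.5, 0, 0, 2, 0, 4.5, 0, 0, 0, 0]

```text
clock: 12.18
eef_pos: [0.5657, -0.0335, 0.0514]
tool_rot: [0.84, 0.543, -0.002, -0.001]
ft_force: [0.4, 0.7, 0.4]
grip_width: 0.045
grasp_force: 0.0
```

```bash
python3 - <<'E'
from h import *
to([.568,-.034,.05])
c=bot.camera("side");x=c["pixels"];a=cv2.resize(x[190:320,280:410],None,fx=4,fy=4,interpolation=cv2.INTER_CUBIC)
cv2.imwrite("pics/s7.png",cv2.convertScaleAbs(a,alpha=2))
E
```

```text
{'clock': 12.175, 'joint_pos': [-0.0592, 0.4715, -0.043, 1.0609, -0.0, 1.9356], 'eef_pos': [0.5657, -0.0335, 0.0514], 'tool_rot': [0.8401, 0.5425, -0.0019, -0.0014], 'ft_force': [0.4407, 0.7447, 0.3699], 'grip_width': 0.045, 'grasp_force': 0.0}
tool-x yaw 1.1468 shift cm [0.05 0.23 0.14]
```

View pics/s7.png

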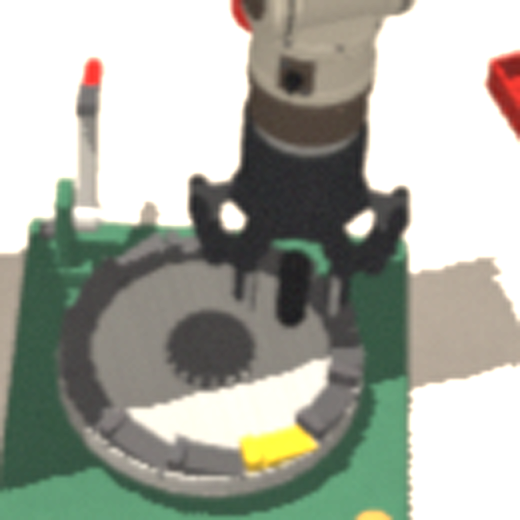

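The handle at crop (293,288) lies between the fingers at (243,285) and (338,290). I'll close.

Request:
carry_out:
  increments: [3, 0, 0, 0, 0, 0, 0, 0, 0, 0, 0, 0, 0, 0, 0, 0, 0, 0, 0, 0, 0, 0, 0, 0, 0]

```text
clock: 12.85
eef_pos: [0.5674, -0.0334, 0.0549]
tool_rot: [0.84, 0.543, 0.0, 0.0]
ft_force: [-4.1, 1.2, 7.0]
grip_width: 0.0187
grasp_force: 58.7
```

```bash
python3 - <<'E'
from h import *
o=st(); p=o["eef_pos"][:2]-AX; print(np.hypot(*p),np.arctan2(p[1],p[0]))
# arc in tool axes
Rm=R.from_quat(o["tool_rot"]).as_matrix(); a0=np.arctan2(p[1],p[0]); r=.055
for D in (1.6,):
    a=a0-np.linspace(0,D,16); P=np.c_[AX[0]+r*np.cos(a),AX[1]+r*np.sin(a),0*a]
    print((np.diff(P,axis=0)@Rm*100).round(2)[:, :2].tolist())
E
```

```text
{'clock': 12.85, 'joint_pos': [-0.059, 0.4671, -0.0402, 1.0628, 0.0004, 1.9356], 'eef_pos': [0.5674, -0.0334, 0.0549], 'tool_rot': [0.84, 0.5425, 0.0004, 0.0001], 'ft_force': [-4.0551, 1.1763, 6.9975], 'grip_width': 0.0187, 'grasp_force': 58.7097}
0.053144873173031376 0.08622877964138612
[[-0.53, 0.26], [-0.55, 0.2], [-0.57, 0.14], [-0.58, 0.08], [-0.59, 0.02], [-0.58, -0.04], [-0.58, -0.11], [-0.56, -0.17], [-0.54, -0.23], [-0.51, -0.28], [-0.48, -0.34], [-0.44, -0.39], [-0.4, -0.43], [-0.35, -0.47], [-0.3, -0.5]]
```

Request:
carry_out:
  increments: [0, -0.53, 0.26, 0, 0, 0, -0.55, 0.2, 0, 0, 0, -0.57, 0.14, 0, 0, 0, -0.58, 0.08, 0, 0, 0, -0.59, 0.02, 0, 0]

```text
clock: 13.48
eef_pos: [0.5614, -0.0603, 0.0549]
tool_rot: [0.84, 0.543, 0.001, -0.002]
ft_force: [-6.5, 5.0, 8.1]
grip_width: 0.0188
grasp_force: 59.0
```

Request:
carry_out:
  increments: [0, -0.58, -0.04, 0, 0, 0, -0.58, -0.11, 0, 0, 0, -0.56, -0.17, 0, 0, 0, -0.54, -0.23, 0, 0, 0, -0.51, -0.28, 0, 0]

```text
clock: 14.1
eef_pos: [0.5432, -0.0807, 0.0549]
tool_rot: [0.839, 0.543, 0.002, -0.002]
ft_force: [-3.3, 10.1, 5.9]
grip_width: 0.0188
grasp_force: 58.9
```

Request:
carry_out:
  increments: [0, -0.48, -0.34, 0, 0, 0, -0.44, -0.39, 0, 0, 0, -0.4, -0.43, 0, 0, 0, -0.17, -0.23, 0, 0, 0, 0, 0, 0, 0]

```text
clock: 14.72
eef_pos: [0.5251, -0.0886, 0.0549]
tool_rot: [0.839, 0.543, 0.003, -0.002]
ft_force: [-2.4, 9.2, 5.9]
grip_width: 0.0184
grasp_force: 58.8
```

```bash
cat >> h.py <<'E'
def wheel():
    o=st(); p=o["eef_pos"][:2]-AX; print("handle r,ang",np.hypot(*p),np.arctan2(p[1],p[0]))
    for n in("side","top"):
        c=bot.camera(n); x=c["pixels"].astype(int); b,g,r=x[...,0],x[...,1],x[...,2]
        Q=cloud(c,(r>1.8*b)&(g>1.5*b)&(r<1.7*g)&(r>40)); Q=Q[(np.hypot(*(Q[:,:2]-AX).T)<.105)&(np.hypot(*(Q[:,:2]-AX).T)>.07)&(Q[:,2]>.06)&(Q[:,2]<.09)]
        if len(Q)>5:
            a=(np.arctan2(*(Q[:,:2]-AX).T[::-1])-YAW-np.pi/2)%(2*np.pi); a=(a+1)%(2*np.pi)-1
            print(n,len(Q),"wheel edges",np.percentile(a,[1,50,99]).round(3))
E
python3 -c "
from h import *
wheel()"
```

```text
{'clock': 14.725, 'joint_pos': [-0.1712, 0.403, -0.1433, 1.0234, 0.0063, 1.8213], 'eef_pos': [0.5251, -0.0886, 0.0549], 'tool_rot': [0.8394, 0.5434, 0.0025, -0.0019], 'ft_force': [-2.3791, 9.2006, 5.947], 'grip_width': 0.0184, 'grasp_force': 58.7831}
handle r,ang 0.05171449490551935 -1.3645193852861317
side 145 wheel edges [0.435 0.71  0.97 ]
```

Request:
carry_out:
  increments: [0, -0.09, -0.26, 0, 0, 0, -0.08, -0.26, 0, 0, 0, -0.08, -0.26, 0, 0, 0, -0.08, -0.26, 0, 0, 0, 0, 0, 0, 0]

```text
clock: 15.45
eef_pos: [0.5149, -0.0902, 0.0548]
tool_rot: [0.84, 0.543, 0.002, 0.0]
ft_force: [1.1, 5.2, 7.5]
grip_width: 0.0189
grasp_force: 59.1
```

```bash
sed -i 's/^AX=.*;/AX=np.array([.513,-.035]);/' h.py; python3 - <<'E'
from h import *
wheel()
c=bot.camera("side")
for t in("wheel_axis","fixture","pawl_pivot"):
    for r in bot.place_of(c,t)[:1]: print(t,w(c,r["xyz"]).round(4))
x=c["pixels"];a=cv2.resize(x[200:330,270:400],None,fx=4.5,fy=4.5,interpolation=cv2.INTER_CUBIC)
cv2.imwrite("pics/s8.png",cv2.convertScaleAbs(a,alpha=2))
print([(n,((pix(c,fx(P))-[270,200])*4.5).round(0)) for n,P in dict(ax=(0,0,.065),nose=(-.0,.085,.07),y0=(0,.095,.077)).items()])
E
```

```text
{'clock': 15.45, 'joint_pos': [-0.1743, 0.3843, -0.1726, 1.011, 0.0014, 1.8202], 'eef_pos': [0.5149, -0.0902, 0.0548], 'tool_rot': [0.84, 0.5426, 0.0015, 0.0005], 'ft_force': [1.1019, 5.2167, 7.5401], 'grip_width': 0.0189, 'grasp_force': 59.0905}
handle r,ang 0.05519510582482895 -1.5368009474006856
side 138 wheel edges [0.294 0.56  0.837]
wheel_axis [ 0.5284  0.4281 -0.0026]
fixture [ 0.5139 -0.0414  0.0032]
pawl_pivot [0.4753 0.0826 0.0897]
[('ax', array([277., 349.])), ('nose', array([126., 335.])), ('y0', array([108., 326.]))]
```

View pics/s8.png

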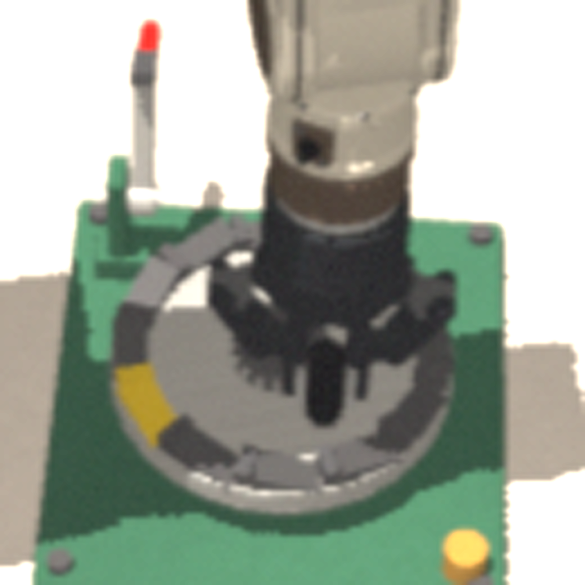

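The yellow tooth at crop (145,405) is about 0.06 rad short of mid-notch, with the handle at (325,380) in the fingers. One small move more, then I'll let go.

Request:
carry_out:
  increments: [0, -0.08, -0.17, 0, 0, 0, -0.08, -0.17, 0, 0, 0, 0, 0, 0, 0, 0, 0, 0, 0, 0, 0, 0, 0, 0, 0]

```text
clock: 16.38
eef_pos: [0.5114, -0.0902, 0.0549]
tool_rot: [0.84, 0.543, 0.002, 0.001]
ft_force: [1.3, 4.1, 7.4]
grip_width: 0.0187
grasp_force: 59.0
```

```bash
python3 -c "
from h import *
wheel()"
```

```text
{'clock': 16.375, 'joint_pos': [-0.1757, 0.378, -0.1823, 1.0073, 0.0017, 1.8188], 'eef_pos': [0.5114, -0.0902, 0.0549], 'tool_rot': [0.84, 0.5426, 0.0018, 0.0005], 'ft_force': [1.2622, 4.0825, 7.4225], 'grip_width': 0.0187, 'grasp_force': 58.9873}
handle r,ang 0.05522333177811782 -1.5992468973899456
side 137 wheel edges [0.187 0.497 0.737]
top 9 wheel edges [0.217 0.237 0.253]
```

Request:
carry_out:
  increments: [4.5, 0, 0, 0, 0, 4.5, 0, 0, 0, 0, 4.5, 0, 0, 0, 0, 4.5, 0, 0, -2, 0, 4.5, 0, 0, -3, 0]

```text
clock: 17.1
eef_pos: [0.5085, -0.0908, 0.1026]
tool_rot: [0.84, 0.542, -0.002, -0.001]
ft_force: [0.5, 0.2, 0.8]
grip_width: 0.0449
grasp_force: 0.0
```

Request:
carry_out:
  increments: [4.5, 0, 0, -4.5, 0, 4.5, 0, 0, -4.5, 0, 4.5, 4.8, -2.65, 0, 0, 4.5, 4.8, -2.65, 0, 0, 4.5, 4.8, -2.65, 0, 0]

```text
clock: 17.73
eef_pos: [0.4965, 0.0742, 0.1934]
tool_rot: [0.84, 0.542, -0.0, 0.0]
ft_force: [0.3, 0.3, 0.6]
grip_width: 0.0453
grasp_force: 0.0
```

Request:
carry_out:
  increments: [4, 4.7, -2.65, 0, 0, 4, 0, 0, 0, 0, 4, 0, 0, 0, 0, 4, 0, 0, 0, 0, 4, 0, 0, 0, 0]

```text
clock: 18.35
eef_pos: [0.4921, 0.1257, 0.1934]
tool_rot: [0.841, 0.542, -0.0, 0.0]
ft_force: [-0.3, -0.4, -0.4]
grip_width: 0.0402
grasp_force: 0.0
```

```bash
python3 -c "
from h import *
wheel(); to([.4925,.1278,.1035])"
```

```text
{'clock': 18.35, 'joint_pos': [0.2502, 0.2564, 0.0264, 1.341, -0.0002, 2.2473], 'eef_pos': [0.4921, 0.1257, 0.1934], 'tool_rot': [0.8407, 0.5415, -0.0001, 0.0], 'ft_force': [-0.3004, -0.4452, -0.3559], 'grip_width': 0.0402, 'grasp_force': 0.0}
handle r,ang 0.16208250425886814 1.699957825671126
side 143 wheel edges [0.168 0.495 0.754]
top 134 wheel edges [0.213 0.475 0.746]
{'clock': 18.45, 'joint_pos': [0.2508, 0.2563, 0.0266, 1.341, -0.0001, 2.2474], 'eef_pos': [0.4921, 0.126, 0.1935], 'tool_rot': [0.8406, 0.5417, 0.0, 0.0], 'ft_force': [-0.1967, 0.1686, -0.5087], 'grip_width': 0.0402, 'grasp_force': 0.0}
tool-x yaw 1.145 shift cm [ 0.18 -0.04  9.  ]
```

Request:
carry_out:
  increments: [4, 0.2, 0, 3, 0, 4, 0, 0, 2.5, 0, 4, 0, 0, 2, 0, 4, 0, 0, 1, 0, 4, 0, 0, 0.5, 0]

```text
clock: 19.08
eef_pos: [0.4928, 0.1286, 0.1032]
tool_rot: [0.84, 0.542, -0.0, -0.0]
ft_force: [0.0, 0.1, 0.6]
grip_width: 0.0398
grasp_force: 0.0
```

Request:
carry_out:
  increments: [2.4, 0, 0, 0, 0, 0, 0, 0, 0, 0, 0, 0, 0, 0, 0, 0, 0, 0, 0, 0, 0, 0, 0, 0, 0]

```text
clock: 19.7
eef_pos: [0.493, 0.1292, 0.1043]
tool_rot: [0.84, 0.543, 0.001, -0.0]
ft_force: [-2.2, 1.1, 5.6]
grip_width: 0.011
grasp_force: 59.3
```

Request:
carry_out:
  increments: [0, -1.43, 0, -0.77, 0, 0, -1.55, 0, -0.52, 0, 0, -1.61, 0, -0.23, 0, 0, -1.62, 0, 0.04, 0, 0, -1.6, 0, 0.33, 0]

```text
clock: 20.32
eef_pos: [0.4621, 0.0603, 0.1164]
tool_rot: [0.84, 0.543, 0.004, -0.002]
ft_force: [-0.9, 7.1, 2.4]
grip_width: 0.0108
grasp_force: 61.7
```

Request:
carry_out:
  increments: [0, -1.51, 0, 0.6, 0, 0, -1.39, 0, 0.85, 0, 0, -1.22, 0, 1.08, 0, 0, -1.01, 0, 1.28, 0, 0, 0, 0, 0, 0]

```text
clock: 20.95
eef_pos: [0.4409, 0.0131, 0.077]
tool_rot: [0.84, 0.543, 0.003, -0.002]
ft_force: [1.9, 6.7, -2.4]
grip_width: 0.0112
grasp_force: 85.1
```

```bash
cat >> h.py <<'E'
def arm():
    o=st(); F=R.from_euler('z',-YAW).as_matrix()@(o["eef_pos"]-np.r_[AX,0]); d=F-[.09,0,.026]; print("rel pivot",d.round(4),"r",np.hypot(d[0],d[2]),"phi",np.degrees(np.arctan2(d[2],-d[0])))
E
python3 -c "
from h import *
arm();wheel()"
```

```text
{'clock': 20.95, 'joint_pos': [0.0251, 0.2137, -0.3508, 1.0028, 0.006, 2.0193], 'eef_pos': [0.4409, 0.0131, 0.077], 'tool_rot': [0.8399, 0.5428, 0.003, -0.0017], 'ft_force': [1.9482, 6.7221, -2.4421], 'grip_width': 0.0112, 'grasp_force': 85.138}
rel pivot [-0.0756  0.0855  0.051 ] r 0.09121218658883334 phi 34.01860830835804
{'clock': 20.95, 'joint_pos': [0.0251, 0.2137, -0.3508, 1.0028, 0.006, 2.0193], 'eef_pos': [0.4409, 0.0131, 0.077], 'tool_rot': [0.8399, 0.5428, 0.003, -0.0017], 'ft_force': [1.9482, 6.7221, -2.4421], 'grip_width': 0.0112, 'grasp_force': 85.138}
handle r,ang 0.08667418451603891 2.552903532267163
side 141 wheel edges [0.192 0.481 0.777]
```

Request:
carry_out:
  increments: [0, -0.1, 0, 0.35, 0, 0, -0.1, 0, 0.35, 0, 0, -0.1, 0, 0.3, 0, 0, -0.1, 0, 0.3, 0, 0, 0, 0, 0, 0]

```text
clock: 21.68
eef_pos: [0.4383, 0.0071, 0.0648]
tool_rot: [0.84, 0.542, 0.001, 0.0]
ft_force: [-2.8, -1.0, 8.0]
grip_width: 0.0112
grasp_force: 85.0
```

```bash
python3 -c "
from h import *
arm();
c=bot.camera('side')
x=c['pixels'];a=cv2.resize(x[220:320,270:390],None,fx=5,fy=5,interpolation=cv2.INTER_CUBIC)
cv2.imwrite('pics/s9.png',cv2.convertScaleAbs(a,alpha=2))"
```

```text
{'clock': 21.675, 'joint_pos': [0.0159, 0.2242, -0.3739, 0.9712, 0.0003, 2.0111], 'eef_pos': [0.4383, 0.0071, 0.0648], 'tool_rot': [0.8402, 0.5423, 0.0007, 0.0003], 'ft_force': [-2.8176, -0.9509, 8.0474], 'grip_width': 0.0112, 'grasp_force': 85.0343}
rel pivot [-0.0822  0.0854  0.0388] r 0.09088500148189976 phi 25.25440773079684
```

View pics/s9.png

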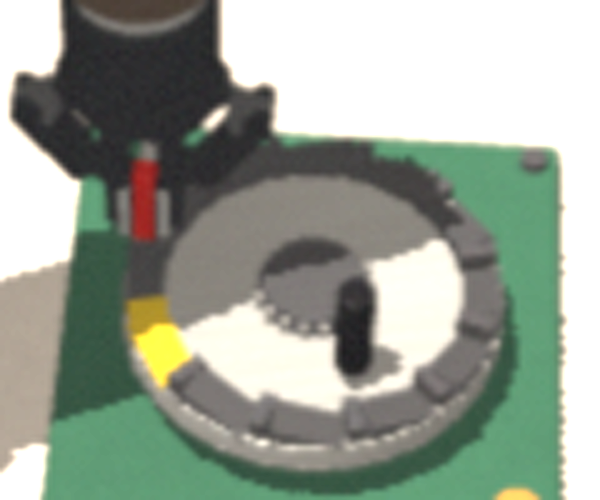

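The tab is gripped at crop (145,200) and the notch in front of the yellow face lies just under the nose. I'll go on down, watching the force.

Request:
carry_out:
  increments: [0, -0.08, 0, 0.2, 0, 0, -0.08, 0, 0.2, 0, 0, 0, 0, 0, 0, 0, 0, 0, 0, 0, 0, 0, 0, 0, 0]

```text
clock: 22.35
eef_pos: [0.4377, 0.0057, 0.0608]
tool_rot: [0.84, 0.542, 0.001, 0.0]
ft_force: [-3.0, 0.0, 7.5]
grip_width: 0.0106
grasp_force: 83.6
```

```bash
python3 -c "
from h import *
arm();
c=bot.camera('side')
x=c['pixels'].astype(int);m=np.zeros((480,640),bool);m[245:275,290:310]=1
m&=(x[...,2]>2*x[...,1])&(x[...,2]>40)
Q=cloud(c,m);F=(Q-np.r_[AX,0])@R.from_euler('z',YAW).as_matrix()
v,u=np.nonzero(m)
for i in np.argsort(v)[::3]: print(u[i],v[i],F[i].round(4))"
```

```text
{'clock': 22.35, 'joint_pos': [0.0128, 0.2278, -0.3812, 0.9602, 0.0003, 2.0079], 'eef_pos': [0.4377, 0.0057, 0.0608], 'tool_rot': [0.8401, 0.5424, 0.0007, 0.0003], 'ft_force': [-2.9583, 0.0386, 7.4658], 'grip_width': 0.0106, 'grasp_force': 83.6126}
rel pivot [-0.0837  0.0854  0.0348] r 0.09066112116988555 phi 22.577995320438934
296 254 [0.0095 0.0899 0.1391]
299 254 [0.0086 0.0824 0.1409]
296 255 [0.0042 0.0894 0.1417]
299 255 [0.0072 0.0823 0.1387]
296 256 [0.0024 0.0892 0.14  ]
299 256 [0.0023 0.0819 0.1408]
296 257 [0.0006 0.0891 0.1383]
299 257 [0.0029 0.082  0.1362]
296 258 [0.     0.0891 0.1352]
299 258 [-0.0013  0.0816  0.1375]
297 259 [-0.0044  0.0863  0.137 ]
300 259 [-0.0014  0.0792  0.1339]
298 260 [0.002  0.0845 0.1254]
296 261 [-0.0036  0.0889  0.1281]
299 261 [-0.0007  0.0818  0.1251]
297 262 [-0.0013  0.0868  0.1215]
300 262 [-0.0019  0.0793  0.1228]
298 263 [-0.0017  0.0843  0.1182]
297 264 [-0.0026  0.0867  0.1152]
300 264 [-0.      0.0796  0.1126]
299 265 [-0.0045  0.0817  0.1141]
298 266 [-0.0043  0.0842  0.1097]
297 267 [-0.0016  0.087   0.1021]
300 267 [-0.0025  0.0795  0.1039]
299 268 [-0.0072  0.0815  0.1056]
```

Request:
carry_out:
  increments: [0, -0.05, 0, 0.15, 0, 0, -0.05, 0, 0.1, 0, 0, 0, 0, 0, 0, 0, 0, 0, 0, 0, 0, 0, 0, 0, 0]

```text
clock: 23.02
eef_pos: [0.4377, 0.0056, 0.0602]
tool_rot: [0.84, 0.542, 0.002, -0.0]
ft_force: [-7.6, 0.4, 22.2]
grip_width: 0.011
grasp_force: 85.5
```

Request:
carry_out:
  increments: [0, 0, 0, -0.2, 0, 0, 0, 0, 0, 0, 4, 0, 0, 0, 0, 4, 0, 0, 0, 0, 4, 0, 0, 0, 0]

```text
clock: 23.65
eef_pos: [0.4366, 0.0046, 0.0589]
tool_rot: [0.84, 0.542, -0.0, 0.0]
ft_force: [0.8, 0.3, -0.1]
grip_width: 0.0402
grasp_force: 0.0
```

Request:
carry_out:
  increments: [4, 0, 0, -1, 0, 4, 0, 0, -3, 0, 4, 0, 0, -4, 0, 4, 0, 0, -4, 0, 4, 0, 0, 0, 0]

```text
clock: 24.28
eef_pos: [0.4396, 0.0048, 0.1832]
tool_rot: [0.84, 0.542, 0.003, 0.002]
ft_force: [-0.5, -0.2, 0.1]
grip_width: 0.04
grasp_force: 0.0
```

```bash
python3 -c "
from h import *
wheel()
c=bot.camera('side')
x=c['pixels'].astype(int);m=np.zeros((480,640),bool);m[245:275,290:310]=1
m&=(x[...,2]>2*x[...,1])&(x[...,2]>40)
Q=cloud(c,m);F=(Q-np.r_[AX,0])@R.from_euler('z',YAW).as_matrix()
v,u=np.nonzero(m)
for i in np.argsort(v)[:20:3]: print(u[i],v[i],F[i].round(4))
m=bot.regions_of(c,'handle_grip')
Q=cloud(c,m[0]['mask']); Q=Q[(Q[:,2]>.125)&(Q[:,2]<.14)];print(len(Q),Q.mean(0).round(4))
to([.5108,-.0901,.050])
print(c['pixels'].shape); cv2.imwrite('pics/s10.png',cv2.convertScaleAbs(cv2.resize(c['pixels'][230:320,270:390],None,fx=6,fy=6,interpolation=cv2.INTER_CUBIC),alpha=2))"
```

```text
{'clock': 24.275, 'joint_pos': [0.0111, 0.1193, -0.1706, 1.2728, -0.0001, 2.006], 'eef_pos': [0.4396, 0.0048, 0.1832], 'tool_rot': [0.8401, 0.5424, 0.0034, 0.0022], 'ft_force': [-0.5253, -0.189, 0.1021], 'grip_width': 0.04, 'grasp_force': 0.0}
handle r,ang 0.0834935382545638 2.64441352184069
side 142 wheel edges [0.17  0.489 0.776]
297 254 [0.0124 0.0877 0.1357]
297 255 [0.0073 0.0872 0.1382]
300 255 [0.0078 0.0799 0.1382]
299 256 [0.0008 0.0817 0.1426]
298 257 [-0.0013  0.084   0.1412]
297 258 [-1.000e-04  8.670e-02  1.355e-01]
300 258 [-0.001   0.0792  0.1373]
51 [ 0.5123 -0.0958  0.1321]
{'clock': 24.475, 'joint_pos': [0.0111, 0.1236, -0.1786, 1.2708, -0.0001, 2.0059], 'eef_pos': [0.4359, 0.0048, 0.1783], 'tool_rot': [0.8401, 0.5425, -0.001, -0.0006], 'ft_force': [0.0324, -0.2866, -1.4296], 'grip_width': 0.04, 'grasp_force': 0.0}
tool-x yaw 1.1468 shift cm [-5.55 10.76 12.81]
(480, 640, 3)
```

Request:
carry_out:
  increments: [4.5, -1.4, 2.7, 0, 0, 4.5, -1.4, 2.7, 0, 0, 4.5, -1.4, 2.7, 0, 0, 4.5, -1.35, 2.65, 0, 0, 4.5, 0, 0, 3, 0]

```text
clock: 25.1
eef_pos: [0.5143, -0.0918, 0.1492]
tool_rot: [0.841, 0.542, 0.001, 0.001]
ft_force: [0.0, -0.5, -0.8]
grip_width: 0.0452
grasp_force: 0.0
```

Request:
carry_out:
  increments: [4.5, 0, 0, 3, 0, 4.5, 0, 0, 3, 0, 4.5, 0, 0, 2.5, 0, 4.5, 0, 0, 1, 0, 4.5, 0, 0, 0, 0]

```text
clock: 25.72
eef_pos: [0.5109, -0.0898, 0.0532]
tool_rot: [0.84, 0.543, -0.001, -0.001]
ft_force: [-0.1, 0.2, -0.1]
grip_width: 0.045
grasp_force: 0.0
```

Request:
carry_out:
  increments: [3, 0, 0, 0, 0, 0, 0, 0, 0, 0, 0, 0, 0, 0, 0, 0, 0, 0, 0, 0, 0, 0, 0, 0, 0]

```text
clock: 26.35
eef_pos: [0.5126, -0.0897, 0.0556]
tool_rot: [0.84, 0.543, 0.001, 0.0]
ft_force: [-2.3, 1.8, 6.1]
grip_width: 0.0186
grasp_force: 59.1
```

Request:
carry_out:
  increments: [0, -0.04, -0.1, 0, 0, 0, -0.04, -0.1, 0, 0, 0, -0.04, -0.1, 0, 0, 0, -0.04, -0.1, 0, 0, 0, 0, 0, 0, 0]

```text
clock: 26.98
eef_pos: [0.5095, -0.0896, 0.0556]
tool_rot: [0.84, 0.543, 0.002, 0.001]
ft_force: [1.4, 1.5, 6.1]
grip_width: 0.0187
grasp_force: 59.3
```

Request:
carry_out:
  increments: [0, -0.04, -0.09, 0, 0, 0, -0.04, -0.09, 0, 0, 0, -0.04, -0.09, 0, 0, 0, 0, 0, 0, 0, 0, 0, 0, 0, 0]

```text
clock: 27.6
eef_pos: [0.5066, -0.0893, 0.0556]
tool_rot: [0.84, 0.543, 0.002, 0.001]
ft_force: [2.7, 3.7, 5.9]
grip_width: 0.0186
grasp_force: 59.3
```

Request:
carry_out:
  increments: [0, -0.03, -0.1, 0, 0, 0, -0.03, -0.1, 0, 0, 0, 0, 0, 0, 0, 0, 0, 0, 0, 0, 0, 0, 0, 0, 0]

```text
clock: 28.22
eef_pos: [0.5046, -0.0891, 0.0556]
tool_rot: [0.84, 0.543, 0.002, 0.001]
ft_force: [2.3, 3.1, 5.9]
grip_width: 0.0188
grasp_force: 59.3
```

Request:
carry_out:
  increments: [0, -0.03, -0.1, 0, 0, 0, -0.03, -0.1, 0, 0, 0, 0, 0, 0, 0, 0, 0, 0, 0, 0, 0, 0, 0, 0, 0]

```text
clock: 28.85
eef_pos: [0.5034, -0.0889, 0.0556]
tool_rot: [0.84, 0.543, 0.003, 0.001]
ft_force: [4.8, 3.9, 5.8]
grip_width: 0.0184
grasp_force: 59.3
```

Request:
carry_out:
  increments: [0, -0.03, -0.1, 0, 0, 0, 0, 0, 0, 0, 0, 0, 0, 0, 0, 0, 0, 0, 0, 0, 0, 0, 0, 0, 0]

```text
clock: 29.48
eef_pos: [0.5034, -0.0889, 0.0556]
tool_rot: [0.84, 0.543, 0.003, 0.002]
ft_force: [6.6, 1.9, 2.4]
grip_width: 0.0187
grasp_force: 59.2
```

Request:
carry_out:
  increments: [0, -0.03, -0.1, 0, 0, 0, 0, 0, 0, 0, 0, 0, 0, 0, 0, 0, 0, 0, 0, 0, 0, 0, 0, 0, 0]

```text
clock: 30.1
eef_pos: [0.5034, -0.0889, 0.0556]
tool_rot: [0.84, 0.543, 0.004, 0.002]
ft_force: [9.3, 2.2, 1.0]
grip_width: 0.0185
grasp_force: 59.1
```

```bash
python3 -c "
from h import *
wheel()
c=bot.camera('side')
x=c['pixels'].astype(int);m=np.zeros((480,640),bool);m[245:275,290:310]=1
m&=(x[...,2]>2*x[...,1])&(x[...,2]>40)
Q=cloud(c,m);F=(Q-np.r_[AX,0])@R.from_euler('z',YAW).as_matrix()
v,u=np.nonzero(m)
for i in np.argsort(v)[:24:3]: print(u[i],v[i],F[i].round(4))
for n in('pawl_tab',):
  for q in (c,bot.camera('top')):
    for r in bot.place_of(q,n)[:1]: print(n,r['p'],w(q,r['xyz']).round(4))
cv2.imwrite('pics/s11.png',cv2.convertScaleAbs(cv2.resize(c['pixels'][230:320,270:390],None,fx=6,fy=6,interpolation=cv2.INTER_CUBIC),alpha=2))"
```

```text
{'clock': 30.1, 'joint_pos': [-0.1759, 0.3584, -0.21, 0.9935, 0.0017, 1.8183], 'eef_pos': [0.5034, -0.0889, 0.0556], 'tool_rot': [0.8399, 0.5427, 0.0039, 0.0024], 'ft_force': [9.3142, 2.1617, 1.0291], 'grip_width': 0.0185, 'grasp_force': 59.0822}
handle r,ang 0.054720596694139166 -1.7470951099387588
side 127 wheel edges [0.08  0.33  0.609]
top 53 wheel edges [0.063 0.175 0.267]
297 256 [0.009  0.0875 0.1321]
297 257 [0.006  0.0872 0.132 ]
300 257 [0.0049 0.0797 0.1339]
299 258 [-0.0025  0.0815  0.139 ]
298 259 [-0.0002  0.0842  0.1321]
297 260 [-0.0043  0.0863  0.1331]
300 260 [-0.0035  0.0791  0.1327]
299 261 [0.0021 0.0821 0.1217]
pawl_tab 0.63 [0.4361 0.0026 0.123 ]
pawl_tab 0.64 [0.44   0.008  0.1149]
```

View pics/s11.png

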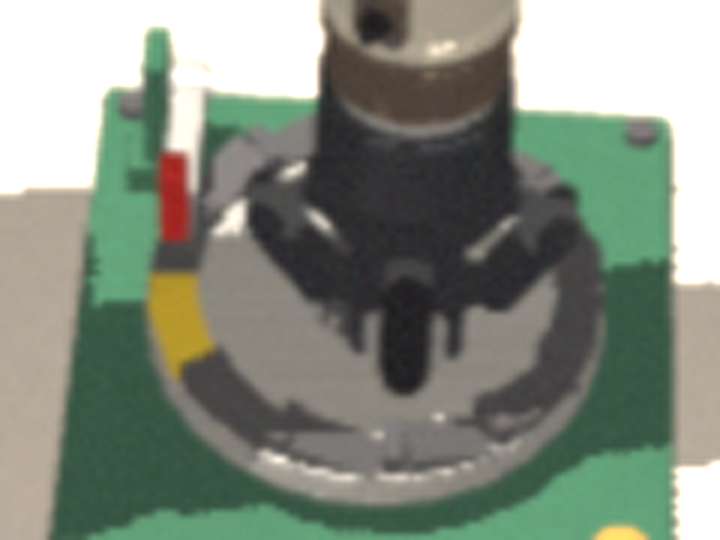

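The pawl is fully down with its tab at crop (174,195) and top at z 0.133. The yellow tooth at (180,325) bears on the nose at about 0.07 rad. I'll let go and retreat.

Request:
carry_out:
  increments: [0, 0, 0, 0, 0, 4.5, 0, 0, 0, 0, 4.5, 0, 0, 0, 0, 4.5, 0, 0, 0, 0, 4.5, 0, 0, -1, 0]

```text
clock: 31.02
eef_pos: [0.4972, -0.0889, 0.0637]
tool_rot: [0.84, 0.542, -0.001, -0.001]
ft_force: [-0.4, 0.0, 0.9]
grip_width: 0.0454
grasp_force: 0.0
```

Request:
carry_out:
  increments: [4.5, 0, 0, -4, 0, 4.5, 0, 0, -4, 0, 4.5, 0, 0, -4, 0, 4.5, 0, 0, -2, 0, 4.5, 0, 0, 0, 0]

```text
clock: 31.65
eef_pos: [0.4998, -0.0892, 0.2067]
tool_rot: [0.84, 0.542, 0.002, 0.002]
ft_force: [0.2, 0.5, 0.3]
grip_width: 0.0454
grasp_force: 0.0
```

```bash
python3 -c "
from h import *
wheel()
c=bot.camera('side')
x=c['pixels'].astype(int);m=np.zeros((480,640),bool);m[245:275,290:310]=1
m&=(x[...,2]>2*x[...,1])&(x[...,2]>40)
Q=cloud(c,m);F=(Q-np.r_[AX,0])@R.from_euler('z',YAW).as_matrix()
v,u=np.nonzero(m)
for i in np.argsort(v)[:24:3]: print(u[i],v[i],F[i].round(4))
m=bot.regions_of(c,'handle_grip')
Q=cloud(c,m[0]['mask']); Q=Q[(Q[:,2]>.125)&(Q[:,2]<.14)];print(len(Q),Q.mean(0).round(4))"
```

```text
{'clock': 31.65, 'joint_pos': [-0.1766, 0.2462, 0.0477, 1.3674, -0.0001, 1.8183], 'eef_pos': [0.4998, -0.0892, 0.2067], 'tool_rot': [0.8401, 0.5425, 0.0018, 0.0017], 'ft_force': [0.2214, 0.4941, 0.3059], 'grip_width': 0.0454, 'grasp_force': 0.0}
handle r,ang 0.055788669913373674 -1.8097395295676075
side 126 wheel edges [0.06  0.338 0.617]
top 63 wheel edges [0.069 0.186 0.329]
297 256 [0.007  0.0873 0.1346]
297 257 [-0.0012  0.0865  0.1408]
300 257 [0.0024 0.0795 0.137 ]
299 258 [0.0011 0.0819 0.1346]
298 259 [-0.004   0.0839  0.1367]
297 260 [-0.0047  0.0863  0.1335]
300 260 [-0.0032  0.0865  0.1277]
299 261 [-0.0006  0.0794  0.1251]
54 [ 0.5033 -0.0937  0.1321]
```

The wheel and pawl stayed where they were after the release (wheel about 0.07 rad, pawl down), so I'm handing in.

```bash
python3 -c "
from workcell import bot
print(bot.job_done())"
```

```text
the job is handed in; nothing more can be done
None
```

I handed the job in at about 32 s, but no verdict came back. By my own measurements, the pawl is down in the notch and the wheel rests at about 0.07 rad, with the yellow tooth drawn up against the nose at an estimated 4–5 N. The hand is clear of everything, and no move went near the other things on the bench, though I didn't re-measure them.

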